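# Make room on the storeroom shelf for the spare bottle

### The job

Put the spare tall bottle away on the shelf board, right beside its twin (the only tall bottle in the row), on whichever side you like: the row is tight, so nudge the bottles apart to open a gap without lifting any of them off the board, then set the spare into the gap without dropping it. At the end all six bottles must stand upright on the board in one straight row, facing the same way, and the other things on the table must be left where they are.

Things in the scene. Friction and masses are not known exactly. Their poses are not given: they have to be found in the camera images.
- board: fixed charcoal shelf board on the table. Origin: centre of its underside; y along the row (to the robot's left), x away from the robot. Deck 20 mm above the table, 136 mm deep (x -68 to 68), 352 mm wide between end walls (inner faces y = -176 and 176 mm; tops at 60 mm, corner tubes 75 mm). Open in front (-x); a back ledge rises 12 mm above the deck.
- spare: spare tall bottle standing on the table in front of the board, turned up to 0.6 rad. Milky body with rounded ends, 110 mm long (its x), 54 wide (y), 98 high; centred on top a grey ribbed bar cap, 52 mm along x, 25 along y, 34 high: 132 mm in all. 0.14 to 0.28 kg. Origin: centre of its underside, z up.
- twin: the one tall bottle already in the row, the same as the spare in shape and size. Origin: centre of its underside, on the deck; its x axis points away from the robot, its y axis along the row. It stands second, third or fourth in the row of five, never at an end. Any bottle pushed sideways at its cap may tip instead of sliding, unless the grip holds it upright.
- squat_a: squat bottle in the row, in any order: milky block 104 mm deep (its x), 54 wide (y, along the row), 80 high; centred on top a grey cap, 30 mm along x, 24 along y, 34 high: 114 mm in all. 0.14 to 0.28 kg. Origin: centre of its underside, on the deck. The five bottles of the row start about 1 mm apart, with 30 to 48 mm free at each end.
- squat_b: squat bottle in the row, in any order: milky block 104 mm deep (its x), 54 wide (y, along the row), 80 high; centred on top a grey cap, 30 mm along x, 24 along y, 34 high: 114 mm in all. 0.14 to 0.28 kg. Origin: centre of its underside, on the deck. The five bottles of the row start about 1 mm apart, with 30 to 48 mm free at each end.
- squat_c: squat bottle in the row, in any order: milky block 104 mm deep (its x), 54 wide (y, along the row), 80 high; centred on top a grey cap, 30 mm along x, 24 along y, 34 high: 114 mm in all. 0.14 to 0.28 kg. Origin: centre of its underside, on the deck. The five bottles of the row start about 1 mm apart, with 30 to 48 mm free at each end.
- squat_d: squat bottle in the row, in any order: milky block 104 mm deep (its x), 54 wide (y, along the row), 80 high; centred on top a grey cap, 30 mm along x, 24 along y, 34 high: 114 mm in all. 0.14 to 0.28 kg. Origin: centre of its underside, on the deck. The five bottles of the row start about 1 mm apart, with 30 to 48 mm free at each end.
- carton: plain cardboard carton 85 x 110 x 65 mm lying loose on the table in front of the shelf board, on the side where the spare bottle is not. Not part of the job. Origin: on the underside's centre.
- water_a: clear water bottle, 72 mm across, 210 mm high, left of the shelf board. Not part of the job. Origin: on the underside's centre.
- water_b: second such water bottle. Not part of the job. Origin: on the underside's centre.
- pail: open grey pail 196 mm across, 150 mm high, right of the shelf board. Not part of the job. Origin: on the underside's centre.
- brush: hand brush lying on the table on the left, nearer the robot than the water bottles. Not part of the job. Origin: on its underside, at about mid length.
There are look-alikes about, which are no part of the job. What is shaped like the spare but black or green is not meant.

How it is judged:
By the outcome, as a careful person would: the job done as asked, in the order asked, and still so for the second after the job is handed in, with the robot touching nothing.
It also fails if it takes over 51 s, if anything falls off the work surface, if the arm or the gripper's body presses on something with over 40 N, if the wrist force passes 120 N, or if a joint passes its speed limit or range.

### The arm

A 7-joint arm with a two-finger parallel gripper is mounted at the origin on the work surface. World frame = base frame: x ahead of the robot, y to its left, z up, the work surface at z = 0. Lengths are in mm, angles in rad, forces in N, time in s.
With the tool pointing down it reaches from about 425 to 1025 mm from the base axis. Payload 3.6 kg.
Tool frame: the origin (TCP) lies midway between the tips of the shut fingers; the grasp point (between the pads) lies 19 mm behind it (env.grip_depth is the distance from the TCP to the grasp point, in mm); z points along the fingers, y is the line along which they close (so a half turn about z gives the same grasp; the last joint's range is limited). The gripper opens to 85 mm and grips with 20 to 120 N. Pads are 22 mm wide; open, the fingers measure 114 mm over their backs; the gripper's body (76 mm by 85 mm) begins 54 mm behind the grasp point. The pads swing forward as they close: fully open they stand 13 mm farther back than shut.
Start: joints at [1.236, 0.591, 0.048, 1.609, -0.033, 0.943, -0.034], TCP at [172.899, -704.085, 231.302] pointing down, gripper open.
Joint ranges: [-2.69, 2.69], [-0.47, 2.24], [-1.27, 1.36], [0.19, 2.51], [-1.53, 4.68], [0.08, 2.07], [-3.09, 3.09]. Speed limits (rad/s): [2.57, 2.57, 3.14, 3.14, 3.14, 3.14, 3.14].

### API

Orientations are given as a unit quaternion [w, x, y, z].
In Python, from rig import env, optics gives the robot as it stands.
- The arm moves only by the tool step_arm, never from a script. Its argument "series" is a list of rows, each an object with "hand": the closure, from 0 (fully open) to 1 (shut); "offset": the shift along the tool's x, y, z as a fraction of full scale, a list of three; "twist": the turn, a rotation vector about the tool's x, y, z as a fraction of full scale, a list of three. A call has 1 to 20 rows; each row shifts and turns the commanded pose from where the row before left it, along the tool's axes as they then stand; what a row does not reach is not made up. Full scale, the value 1, is 0.15 m for a shift and pi rad for a turn. A row lasts 1/12 s, in which the tool goes at most 41.7 mm and 7.16 degrees, less where a joint would pass 70% of its speed; a pose out of reach is approached as far as the arm can. A call with a number of a shift or a turn outside -1 to 1 is refused whole. A call with a gripper value outside its range is refused whole. The fingers move at their own pace and stop on an object; "grip_force" is the grip in N (left out, the last holds). Time passes only in rows, so rows that do not move let the fingers close. It gives the time, the measured TCP pose, the force, the opening and the grip force at its end, in the units of the state.
- env.get_state(): the state, without advancing time (a new reading comes with each control period).
- optics.snapshot(name): name is "scene" or "top" or "wrist"; returns the picture (420x560x3 uint8, red, green, blue); there is no depth.
- optics.calibration(name): a dict with "fx", "fy", "cx", "cy" (pixels), "R" (3x3) and "t" (3): a world point X has camera coordinates R X + t; the wrist camera has in their place "hand_eye" (4x4, takes a point from camera to tool coordinates, whose origin is the TCP and whose axes are the flange's). Camera axes: x right, y down, z forward; pixel columns grow to the right and rows downward; lengths in mm; the calibration is good to about 2 mm. The wrist camera is an equidistant fisheye: a pixel r from the principal point sees the ray r / f radians off the axis. A picture is of the moment at which its call begins: read the wrist's pose just before it. calibration takes no time and is no camera call.
- env.finish_job(): hands the job in; it is judged then, once.
The state is a dict: "clock": time; "joint_pos": joint angles; "joint_vel": joint speeds; "joint_efforts": joint torques, N m; "position": TCP position; "tcp_rot": TCP orientation; "ft_force": force on the tool from outside, world axes, zero at the start; "torque": the same for the moment, N m; "finger_gap": opening from 0.0 (shut) to 1.0 (fully open); "grasp_force": force on a finger pad.
Only numpy, scipy, OpenCV 4.12 (cv2) and the standard library are available. Lean on these libraries where they do the work, as an engineer would, in place of code of your own. Each camera call takes 0.05 s, during which the arm holds its last target. There are 200 camera calls.

## Working session

There is one attempt and no reset: what is moved stays moved. The work goes in short steps, Python scripts to look and compute and a tool call to move; the robot and the scene stay as the last step left them, time stands still between calls to the robot, and variables do not carry over. Pictures are saved under pics/ and viewed, at most 10 in all, crops included, and the job is handed in when it is done.

Besides the shell and the picture viewer there is one more tool, called by a JSON object that holds its "api" and its "payload". step_arm: Moves the arm, as the interface text tells. Its arguments: {"type":"object","properties":{"series":{"type":"array"},"grip_force":{"type":"number"}},"required":["series"]}

```bash
mkdir -p pics; ls; python3 - <<'E'
from rig import env, optics
import cv2, numpy as np
s=env.get_state(); print({k:np.round(v,3).tolist() for k,v in s.items()})
for n in("scene","top"):
    im=optics.snapshot(n); cv2.imwrite(f"pics/{n}0.png",cv2.cvtColor(im,cv2.COLOR_RGB2BGR))
    print(n,{k:np.round(v,4).tolist() for k,v in optics.calibration(n).items()})
print({k:np.round(v,4).tolist() for k,v in optics.calibration("wrist").items()})
E
```

```text
pics
{'clock': 0.0, 'joint_pos': [1.236, 0.592, 0.048, 1.61, -0.033, 0.943, -0.034], 'joint_vel': [0.001, 0.001, 0.001, 0.0, -0.001, 0.0, 0.001], 'joint_efforts': [-0.001, -54.87, 1.546, -19.812, 0.009, 0.009, -0.0], 'position': [172.706, -703.25, 230.114], 'tcp_rot': [-0.001, 0.993, 0.12, -0.0], 'ft_force': [0.849, 0.59, -0.147], 'torque': [0.031, 0.027, 0.007], 'grasp_force': 0.0, 'finger_gap': 0.998}
scene {'fx': 536.6947, 'fy': 536.6947, 'cx': 280.1267, 'cy': 198.6934, 'R': [[0.4709, 0.8821, 0.0104], [0.7164, -0.3754, -0.5881], [-0.5149, 0.2844, -0.8087]], 't': [-220.6188, -344.3623, 1769.3612]}
top {'fx': 465.4838, 'fy': 465.4838, 'cx': 278.1242, 'cy': 205.6937, 'R': [[0.0232, -0.9997, 0.004], [-0.9903, -0.0235, -0.1366], [0.1367, -0.0008, -0.9906]], 't': [-24.1122, 533.7608, 1246.9488]}
{'fx': 325.1923, 'fy': 325.1923, 'cx': 279.3656, 'cy': 213.8299, 'hand_eye': [[0.0003, -0.9483, -0.3173, 81.4825], [1.0, -0.0001, 0.0009, -0.0705], [-0.0009, -0.3173, 0.9483, -142.3703], [0.0, 0.0, 0.0, 1.0]]}
```

View pics/top0.png

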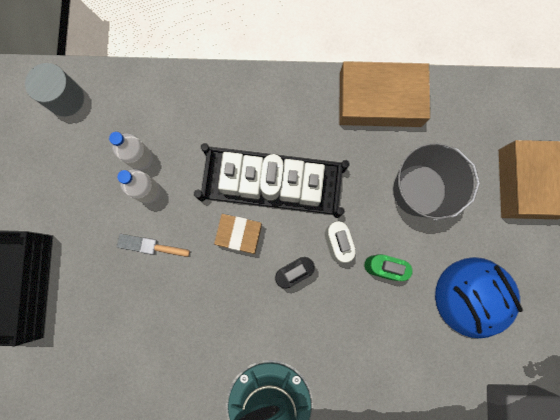

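View pics/scene0.png

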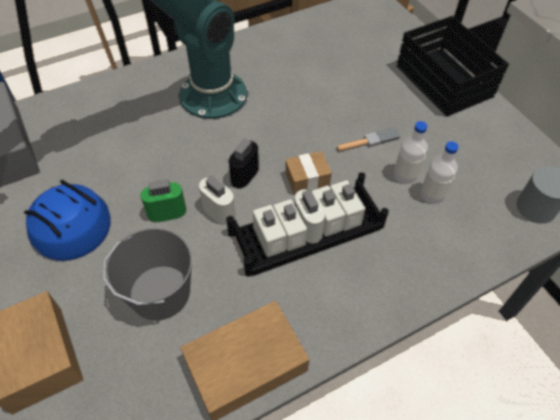

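The spare is the white one at top (341,243). The look-alikes are the black one at (295,272) and the green one at (389,267). The twin is in the row's middle at (271,174), with two squats on each side. The carton is at (240,234). Next I measure and check the choice in a close crop.

```bash
cat > h.py <<'E'
from rig import env, optics
import cv2, numpy as np
from scipy.spatial.transform import Rotation as Ro
def cast(n,uv,z,st=None):
    c=optics.calibration(n); uv=np.atleast_2d(np.float64(uv))
    a=(uv-[c["cx"],c["cy"]])/[c["fx"],c["fy"]]
    if n=="wrist":
        th=np.linalg.norm(a,axis=1,keepdims=True)
        d=np.hstack([a/np.maximum(th,1e-9)*np.sin(th),np.cos(th)])
        H=np.array(c["hand_eye"]); q=np.array(st["tcp_rot"]); R=Ro.from_quat(q[[1,2,3,0]]).as_matrix()
        o=R@H[:3,3]+st["position"]; d=d@(R@H[:3,:3]).T
    else:
        R=np.array(c["R"]); o=-R.T@np.array(c["t"]); d=np.hstack([a,np.ones((len(a),1))])@R
    return (o+d*((z-o[2])/d[:,2])[:,None])[:,:2]
def rect(p): # centre, long axis yaw, sizes
    (c,s,an)=cv2.minAreaRect(np.float32(p)); an=np.deg2rad(an)
    if s[0]<s[1]: s=s[::-1]; an+=np.pi/2
    return np.round(c,1),round((an+np.pi/2)%np.pi-np.pi/2,3),np.round(s,1)
E
python3 - <<'E'
from h import *
im=cv2.imread("pics/top0.png")
cr=im[130:300,190:420]; cv2.imwrite("pics/crop.png",cv2.resize(cr,None,fx=3.4,fy=3.4,interpolation=cv2.INTER_CUBIC))
hsv=cv2.cvtColor(im,cv2.COLOR_BGR2HSV)
w=((hsv[...,2]>185)&(hsv[...,1]<50)).astype(np.uint8)
w[:140]=0;w[300:]=0;w[:,:190]=0;w[:,380:]=0
cs,_=cv2.findContours(w,cv2.RETR_EXTERNAL,cv2.CHAIN_APPROX_NONE)
for c in cs:
    if cv2.contourArea(c)>80: print("white",cv2.boundingRect(c),rect(cast("top",c[:,0],98)))
g=((hsv[...,2]>70)&(hsv[...,2]<160)&(hsv[...,1]<60)).astype(np.uint8)
hull=np.zeros_like(g)
for c in cs:
    if cv2.contourArea(c)>80: cv2.fillPoly(hull,[cv2.convexHull(c)],1)
g&=cv2.erode(hull,np.ones((3,3),np.uint8))
cs,_=cv2.findContours(g,cv2.RETR_EXTERNAL,cv2.CHAIN_APPROX_NONE)
for c in cs:
    if cv2.contourArea(c)>30: print("cap",cv2.boundingRect(c),rect(cast("top",c[:,0],140)))
# board corner tubes (pixels by eye) at z=75
print(cast("top",[[205,148],[345,164],[340,211],[198,195]],75))
E
```

```text
white (328, 222, 27, 40) (array([ 436.4, -178.1]), np.float64(0.326), array([106.9,  54.7]))
white (229, 217, 18, 33) (array([452. ,  92.7]), np.float64(-0.208), array([84.3, 29.7]))
white (301, 163, 23, 39) (array([ 592., -100.]), np.float64(-0.098), array([100.8,  50.1]))
white (281, 159, 23, 39) (array([600.5, -45.9]), np.float64(-0.099), array([100.6,  49.8]))
white (239, 154, 44, 41) (array([611.1,  36.1]), np.float64(1.541), array([111.2, 108.7]))
white (219, 152, 23, 39) (array([616.1, 118.3]), np.float64(-0.099), array([101. ,  49.9]))
cap (335, 231, 16, 24) (array([ 431.5, -175.2]), np.float64(0.327), array([56.9, 26.3]))
cap (308, 175, 11, 15) (array([583.2, -99.1]), np.float64(0.011), array([36.4, 25.5]))
cap (288, 171, 11, 15) (array([592.3, -47.8]), np.float64(0.024), array([36.4, 25.6]))
cap (245, 168, 12, 14) (array([594.9,  55.6]), np.float64(-0.873), array([31.7, 28.2]))
cap (224, 164, 13, 15) (array([603., 107.]), np.float64(-0.744), array([33. , 29.4]))
cap (266, 163, 12, 23) (array([601.4,   7.3]), np.float64(0.024), array([57.3, 28.1]))
[[ 682.50282589  190.90892209]
 [ 647.20344315 -190.06636786]
 [ 518.50830181 -177.1591279 ]
 [ 552.72953308  203.88402272]]
```

View pics/crop.png

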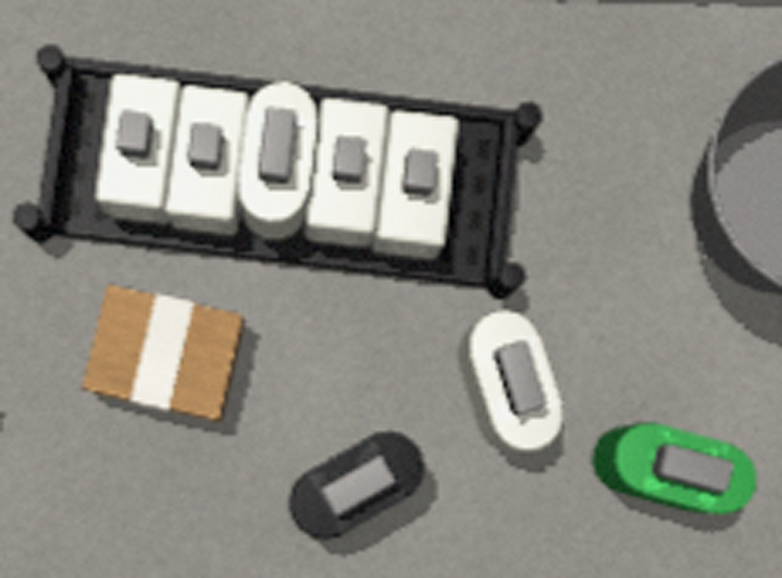

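The crop confirms it: the white bottle at (341,243) is the spare, turned about 0.33 rad. The twin is third in the row, and the board's yaw is about -0.093. I'll go above the twin for a close look.

{"api": "step_arm", "payload": {"series": [{"hand":0.47,"offset":[0,0,-0.1],"twist":[0,0,0.0356]},{"hand":0.47,"offset":[0,0,-0.1],"twist":[0,0,0.0356]},{"hand":0.47,"offset":[0,0,-0.1],"twist":[0,0,0.0356]},{"hand":0.47,"offset":[0.113,-0.237,0],"twist":[0,0,0]},{"hand":0.47,"offset":[0.113,-0.237,0],"twist":[0,0,0]},{"hand":0.47,"offset":[0.113,-0.237,0],"twist":[0,0,0]},{"hand":0.47,"offset":[0.113,-0.237,0],"twist":[0,0,0]},{"hand":0.47,"offset":[0.113,-0.237,0],"twist":[0,0,0]},{"hand":0.47,"offset":[0.113,-0.237,0],"twist":[0,0,0]},{"hand":0.47,"offset":[0.113,-0.237,0],"twist":[0,0,0]},{"hand":0.47,"offset":[0.113,-0.237,0],"twist":[0,0,0]},{"hand":0.47,"offset":[0.113,-0.237,0],"twist":[0,0,0]},{"hand":0.47,"offset":[0.113,-0.237,0],"twist":[0,0,0]},{"hand":0.47,"offset":[0.113,-0.237,0],"twist":[0,0,0]},{"hand":0.47,"offset":[0.113,-0.237,0],"twist":[0,0,0]},{"hand":0.47,"offset":[0.113,-0.237,0],"twist":[0,0,0]},{"hand":0.47,"offset":[0.113,-0.237,0],"twist":[0,0,0]},{"hand":0.47,"offset":[0.113,-0.237,0],"twist":[0,0,0]},{"hand":0.47,"offset":[0.113,-0.237,0],"twist":[0,0,0]},{"hand":0.47,"offset":[0.113,-0.237,0],"twist":[0,0,0]}], "grip_force": 40}}

```text
clock: 1.77
position: [517.2, -127.9, 276.1]
tcp_rot: [0.0, 0.999, -0.047, -0.0]
ft_force: [0.8, 0.1, 0.7]
finger_gap: 0.525
grasp_force: 0.0
```

{"api": "step_arm", "payload": {"series": [{"hand":0.47,"offset":[0.113,-0.237,0],"twist":[0,0,0]},{"hand":0.47,"offset":[0.113,-0.237,0],"twist":[0,0,0]},{"hand":0.47,"offset":[0.113,-0.237,0],"twist":[0,0,0]},{"hand":0.47,"offset":[0.113,-0.237,0],"twist":[0,0,0]},{"hand":0.47,"offset":[0,0,0],"twist":[0,0,0]},{"hand":0.47,"offset":[0,0,0],"twist":[0,0,0]}]}}

```text
clock: 2.27
position: [598.5, 9.1, 275.7]
tcp_rot: [-0.001, 0.999, -0.044, -0.0]
ft_force: [0.5, -0.4, -0.1]
finger_gap: 0.528
grasp_force: 0.0
```

```bash
cat >> h.py <<'E'
def yaw(st):
    q=np.array(st["tcp_rot"]); x=Ro.from_quat(q[[1,2,3,0]]).as_matrix()[:,0]; return np.arctan2(x[1],x[0])
def plan(xyz,y):
    """tool shifts in fractions (tool pointing down at target yaw y), twist fraction done first"""
    st=env.get_state(); d=np.array(xyz)-st["position"]; c,s=np.cos(y),np.sin(y)
    dy=(y-yaw(st)+np.pi/2)%np.pi-np.pi/2
    print("at",np.round(st["position"],1),"yaw",round(yaw(st),3),"off",np.round(np.array([c*d[0]+s*d[1],s*d[0]-c*d[1],-d[2]])/150,4),"twist",round(-dy/np.pi,4))
E
python3 - <<'E'
from h import *
st=env.get_state(); im=optics.snapshot("wrist")
cv2.imwrite("pics/w1.png",cv2.cvtColor(im,cv2.COLOR_RGB2BGR))
print({k:np.round(v,3).tolist() for k,v in st.items()},yaw(st))
E
```

```text
{'clock': 2.267, 'joint_pos': [-0.029, 0.384, -0.082, 1.856, 0.038, 0.904, -1.788], 'joint_vel': [0.044, -0.018, 0.065, 0.044, 0.02, 0.012, 0.005], 'joint_efforts': [-1.909, -42.517, -1.401, -20.017, -0.17, -0.129, -0.034], 'position': [598.476, 9.119, 275.717], 'tcp_rot': [-0.001, 0.999, -0.044, -0.0], 'ft_force': [0.516, -0.368, -0.113], 'torque': [-0.093, 0.015, 0.018], 'grasp_force': 0.0, 'finger_gap': 0.528} -0.08854540425548094
```

View pics/w1.png

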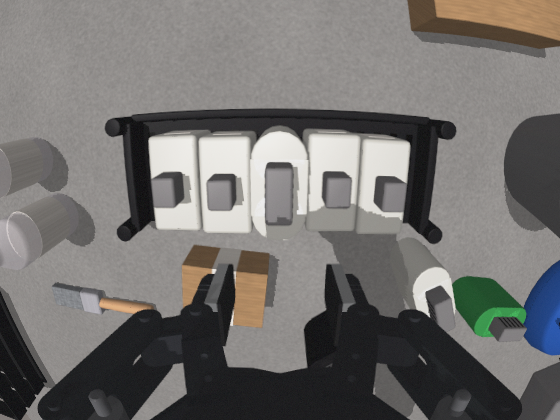

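The row fills the middle of the wrist picture. The twin's cap top is at about x 266–293, y 168–224. The tubes are at (113,127), (447,130), (126,233) and (433,235). The outer squat edges are at x≈150 and x≈408.

```bash
python3 - <<'E'
from h import *
st=env.get_state(); im=cv2.imread("pics/w1.png")
# gap lines: intensity profile of twin cap rows and cols
g=cv2.cvtColor(im,cv2.COLOR_BGR2GRAY).astype(int)
print("row195 260-300",g[195,258:302].tolist()); print("col279 155-232",g[155:232,279].tolist())
P=lambda uv,z:np.round(cast("wrist",uv,z,st),1).tolist()
tub=np.array(P([[113,127],[447,130],[126,233],[433,235]],75)); print("tubes",tub.tolist(),tub.mean(0))
d=(tub[0]-tub[1])+(tub[2]-tub[3]); print("yaw",np.arctan2(-d[0],d[1]))
print("twin cap",P([[266,195],[293,195],[279,168],[279,224]],152))
print("sq outer edges z100",P([[150,215],[408,215]],100),"caps",P([[221,193],[337,190]],134))
E
```

```text
row195 260-300 [228, 227, 227, 227, 227, 224, 172, 104, 128, 138, 145, 145, 145, 145, 143, 143, 142, 142, 142, 142, 141, 141, 140, 140, 140, 139, 140, 141, 140, 138, 139, 137, 123, 106, 89, 122, 150, 149, 154, 188, 225, 225, 225, 226]
col279 155-232 [232, 231, 231, 230, 232, 234, 223, 115, 68, 71, 72, 71, 79, 103, 122, 135, 142, 146, 148, 148, 147, 147, 146, 145, 145, 145, 145, 146, 146, 144, 144, 144, 144, 144, 143, 143, 141, 142, 141, 140, 141, 142, 140, 140, 138, 140, 139, 138, 138, 139, 138, 138, 138, 136, 137, 136, 138, 135, 137, 137, 130, 128, 104, 90, 88, 89, 88, 89, 86, 82, 111, 140, 148, 148, 147, 148, 148]
tubes [[685.5, 187.9], [647.1, -191.3], [556.8, 199.0], [519.1, -177.5]] [602.125   4.525]
yaw -0.10036299674818268
twin cap [[607.7, 16.4], [605.6, -6.4], [629.8, 3.3], [580.6, 7.8]]
sq outer edges z100 [[584.2, 148.7], [558.1, -131.4]] caps [[608.8, 58.3], [601.8, -47.1]]
```

```bash
python3 -c "
from h import *
plan([605,5.5,124],-0.096)"
```

```text
at [597.5   6.2 275.6] yaw -0.093 off [0.0501 0.     1.0108] twist 0.0011
```

{"api": "step_arm", "payload": {"series": [{"hand":0.47,"offset":[0.05,0,0.13],"twist":[0,0,0]},{"hand":0.47,"offset":[0,0,0.22],"twist":[0,0,0]},{"hand":0.47,"offset":[0,0,0.22],"twist":[0,0,0]},{"hand":0.47,"offset":[0,0,0.2],"twist":[0,0,0]},{"hand":0.47,"offset":[0,0,0.15],"twist":[0,0,0]},{"hand":0.47,"offset":[0,0,0.09],"twist":[0,0,0]},{"hand":0.47,"offset":[0,0,0],"twist":[0,0,0]},{"hand":0.47,"offset":[0,0,0],"twist":[0,0,0]}]}}

```text
clock: 2.98
position: [604.1, 2.8, 124.3]
tcp_rot: [0.001, 0.999, -0.049, -0.001]
ft_force: [-0.1, -0.4, -0.1]
finger_gap: 0.529
grasp_force: 0.0
```

{"api": "step_arm", "payload": {"series": [{"hand":1,"offset":[0,0,0],"twist":[0,0,0]},{"hand":1,"offset":[0,0,0],"twist":[0,0,0]},{"hand":1,"offset":[0,0,0],"twist":[0,0,0]},{"hand":1,"offset":[0,0,0],"twist":[0,0,0]},{"hand":1,"offset":[0,0,0],"twist":[0,0,0]}]}}

```text
clock: 3.4
position: [606.5, 5.5, 126.2]
tcp_rot: [-0.0, 0.999, -0.047, 0.001]
ft_force: [0.1, 2.0, 6.1]
finger_gap: 0.274
grasp_force: 40.3
```

{"api": "step_arm", "payload": {"series": [{"hand":1,"offset":[0,-0.02,0],"twist":[0,0,0]},{"hand":1,"offset":[0,-0.02,0],"twist":[0,0,0]},{"hand":1,"offset":[0,-0.02,0],"twist":[0,0,0]},{"hand":1,"offset":[0,-0.02,0],"twist":[0,0,0]},{"hand":1,"offset":[0,-0.02,0],"twist":[0,0,0]},{"hand":1,"offset":[0,-0.02,0],"twist":[0,0,0]},{"hand":1,"offset":[0,-0.02,0],"twist":[0,0,0]},{"hand":1,"offset":[0,-0.02,0],"twist":[0,0,0]},{"hand":1,"offset":[0,-0.02,0],"twist":[0,0,0]},{"hand":1,"offset":[0,-0.02,0],"twist":[0,0,0]},{"hand":1,"offset":[0,-0.02,0],"twist":[0,0,0]},{"hand":1,"offset":[0,0,0],"twist":[0,0,0]},{"hand":1,"offset":[0,0,0],"twist":[0,0,0]}]}}

```text
clock: 4.48
position: [608.0, 33.6, 125.6]
tcp_rot: [0.002, 0.999, -0.049, -0.001]
ft_force: [-2.6, -4.9, 8.5]
finger_gap: 0.273
grasp_force: 41.1
```

```bash
python3 - <<'E'
from h import *
st=env.get_state(); im=optics.snapshot("wrist"); im2=optics.snapshot("top")
a=cv2.cvtColor(im,cv2.COLOR_RGB2BGR)[100:420]; b=cv2.resize(cv2.cvtColor(im2,cv2.COLOR_RGB2BGR)[130:225,190:380],None,fx=2.94,fy=2.8,interpolation=cv2.INTER_CUBIC)[:, :560]
w=min(a.shape[1],b.shape[1]); cv2.imwrite("pics/w2.png",np.vstack([a[:,:w],b[:,:w]]))
print(np.round(st["position"],1),np.round(st["ft_force"],1),yaw(st))
E
```

```text
[608.   33.6 125.6] [-2.6 -4.9  8.5] -0.09714199733511045
```

View pics/w2.png

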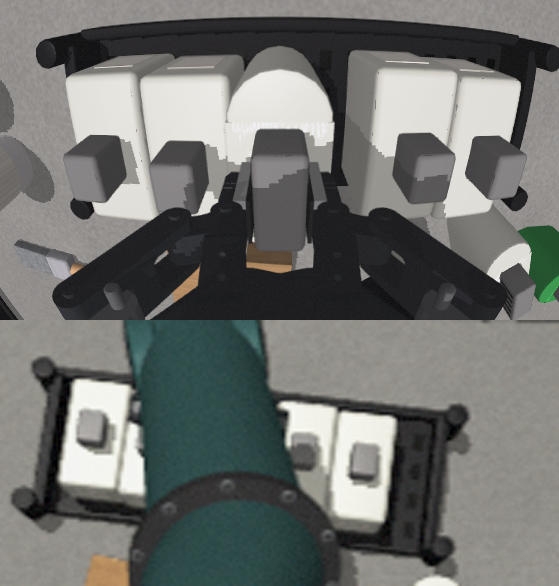

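The twin and the two left squats slid left and upright, opening a gap to its right (wrist picture x≈335–350). Next is the right neighbour squat.

{"api": "step_arm", "payload": {"series": [{"hand":0.47,"offset":[0,0,0],"twist":[0,0,0]},{"hand":0.47,"offset":[0,0,0],"twist":[0,0,0]},{"hand":0.47,"offset":[0,0,0],"twist":[0,0,0]},{"hand":0.47,"offset":[0,0,-0.1],"twist":[0,0,0]},{"hand":0.47,"offset":[0,0,-0.2],"twist":[0,0,0]},{"hand":0.47,"offset":[0,0,-0.15],"twist":[0,0,0]},{"hand":0.47,"offset":[0,0.147,0],"twist":[0,0,0]},{"hand":0.47,"offset":[0,0.147,0],"twist":[0,0,0]},{"hand":0.47,"offset":[0,0.147,0],"twist":[0,0,0]},{"hand":0.47,"offset":[0,0.147,0],"twist":[0,0,0]},{"hand":0.47,"offset":[0,0,0],"twist":[0,0,0]},{"hand":0.47,"offset":[0,0,0],"twist":[0,0,0]}]}}

```text
clock: 5.58
position: [599.6, -51.5, 191.8]
tcp_rot: [0.0, 0.999, -0.049, -0.001]
ft_force: [-0.2, 1.0, -0.9]
finger_gap: 0.53
grasp_force: 0.0
```

```bash
python3 - <<'E'
from h import *
st=env.get_state(); im=optics.snapshot("wrist")
cv2.imwrite("pics/w3.png",cv2.cvtColor(im,cv2.COLOR_RGB2BGR))
plan([600,-49,106],-0.096)
E
```

```text
at [599.9 -49.7 191.9] yaw -0.095 off [ 3.000e-04 -4.600e-03  5.725e-01] twist 0.0003
```

View pics/w3.png

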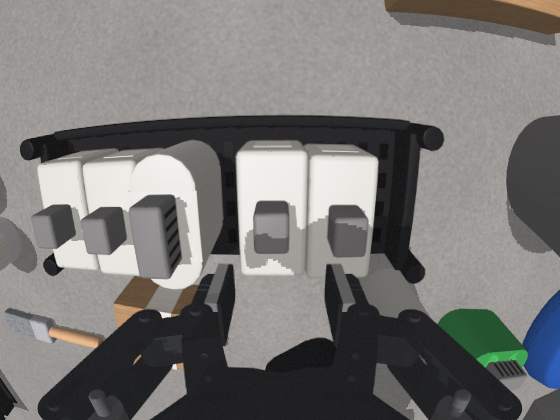

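The twin stands clear. The squat's cap top spans x≈254–289, y≈205–245, slightly left of the finger middle, so I'm measuring it.

```bash
python3 - <<'E'
from h import *
st=env.get_state()
p=cast("wrist",[[254,222],[289,222],[271,206],[271,238]],134,st); print(p.round(1))
# walls / bodies for free space: right squat right top edge, right wall tube
print(cast("wrist",[[376,190]],100,st),cast("wrist",[[433,138],[414,271]],75,st), "twin body right edge / squat left edge z118,100",cast("wrist",[[203,215]],118,st),cast("wrist",[[239,190]],100,st))
c=p[:2].mean(0); plan([c[0],c[1],106],-0.096)
E
```

```text
[[610.3 -34. ]
 [608.1 -56.9]
 [620.1 -46.3]
 [597.9 -44. ]]
[[ 615.09791084 -125.4865234 ]] [[ 650.22439188 -186.47415008]
 [ 524.51221238 -172.93836825]] twin body right edge / squat left edge z118,100 [[613.26007641   3.79522408]] [[624.48688126 -21.87339348]]
at [599.9 -49.7 191.9] yaw -0.095 off [ 0.0589 -0.0338  0.5725] twist 0.0003
```

{"api": "step_arm", "payload": {"series": [{"hand":0.47,"offset":[0.014,-0.012,0.15],"twist":[0,0,0]},{"hand":0.47,"offset":[0,0,0.2],"twist":[0,0,0]},{"hand":0.47,"offset":[0,0,0.15],"twist":[0,0,0]},{"hand":0.47,"offset":[0,0,0.07],"twist":[0,0,0]},{"hand":0.47,"offset":[0,0,0],"twist":[0,0,0]},{"hand":0.47,"offset":[0,0,0],"twist":[0,0,0]},{"hand":1,"offset":[0,0,0],"twist":[0,0,0]},{"hand":1,"offset":[0,0,0],"twist":[0,0,0]},{"hand":1,"offset":[0,0,0],"twist":[0,0,0]},{"hand":1,"offset":[0,0,0],"twist":[0,0,0]},{"hand":1,"offset":[0,0,0],"twist":[0,0,0]}]}}

```text
clock: 6.55
position: [603.8, -48.0, 108.3]
tcp_rot: [-0.0, 0.999, -0.047, 0.002]
ft_force: [-0.9, 2.3, 6.4]
finger_gap: 0.274
grasp_force: 43.9
```

{"api": "step_arm", "payload": {"series": [{"hand":1,"offset":[0,0.02,0],"twist":[0,0,0]},{"hand":1,"offset":[0,0.02,0],"twist":[0,0,0]},{"hand":1,"offset":[0,0.02,0],"twist":[0,0,0]},{"hand":1,"offset":[0,0.02,0],"twist":[0,0,0]},{"hand":1,"offset":[0,0.02,0],"twist":[0,0,0]},{"hand":1,"offset":[0,0.02,0],"twist":[0,0,0]},{"hand":1,"offset":[0,0.02,0],"twist":[0,0,0]},{"hand":1,"offset":[0,0.02,0],"twist":[0,0,0]},{"hand":1,"offset":[0,0.02,0],"twist":[0,0,0]},{"hand":1,"offset":[0,0.02,0],"twist":[0,0,0]},{"hand":1,"offset":[0,0.02,0],"twist":[0,0,0]},{"hand":1,"offset":[0,0.015,0],"twist":[0,0,0]},{"hand":1,"offset":[0,0,0],"twist":[0,0,0]},{"hand":1,"offset":[0,0,0],"twist":[0,0,0]}]}}

```text
clock: 7.72
position: [601.5, -82.1, 108.4]
tcp_rot: [-0.001, 0.999, -0.047, 0.003]
ft_force: [1.7, 2.9, 6.0]
finger_gap: 0.27
grasp_force: 43.9
```

{"api": "step_arm", "payload": {"series": [{"hand":0.47,"offset":[0,0,0],"twist":[0,0,0]},{"hand":0.47,"offset":[0,0,0],"twist":[0,0,0]},{"hand":0.47,"offset":[0,0,0],"twist":[0,0,0]},{"hand":0.47,"offset":[0,0,-0.1],"twist":[0,0,0]},{"hand":0.47,"offset":[0,0,-0.22],"twist":[0,0,0]},{"hand":0.47,"offset":[0,-0.1,-0.22],"twist":[0,0,0]},{"hand":0.47,"offset":[0,-0.1,-0.22],"twist":[0,0,0]},{"hand":0.47,"offset":[0,-0.1,-0.2],"twist":[0,0,0]},{"hand":0.47,"offset":[0,-0.1,0],"twist":[0,0,0]},{"hand":0.47,"offset":[0,0,0],"twist":[0,0,0]},{"hand":0.47,"offset":[0,0,0],"twist":[0,0,0]},{"hand":0.47,"offset":[0,0,0],"twist":[0,0,0]}]}}

```text
clock: 8.72
position: [603.1, -25.7, 249.2]
tcp_rot: [0.001, 0.999, -0.048, -0.002]
ft_force: [0.7, 0.3, -0.9]
finger_gap: 0.534
grasp_force: 0.0
```

```bash
python3 - <<'E'
from h import *
st=env.get_state(); im=optics.snapshot("wrist"); np.save("st4.npy",st,allow_pickle=True)
cv2.imwrite("pics/w4.png",cv2.cvtColor(im,cv2.COLOR_RGB2BGR))
ps=[env.get_state()["position"]]
for i in range(3): optics.snapshot("wrist"); ps.append(env.get_state()["position"])
print(np.round(ps,1))
E
```

```text
[[603.2 -26.  249. ]
 [603.4 -26.  249.1]
 [603.6 -25.7 249.3]
 [603.9 -25.4 249.5]]
```

View pics/w4.png

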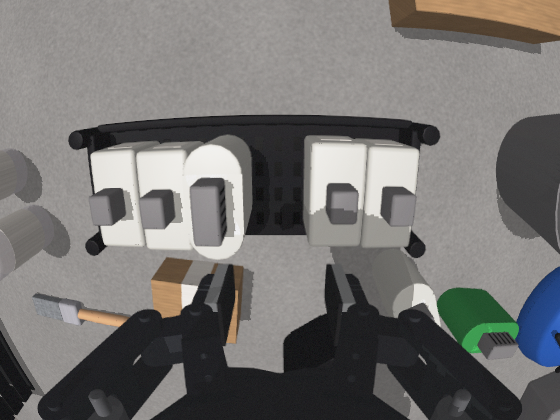

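The gap is now open between the twin (cap x≈191–225) and the squat (cap x≈325–358). The spare is at (405,285). Measuring the gap.

```bash
python3 - <<'E'
from h import *
st=np.load("st4.npy",allow_pickle=True).item(); g=cv2.imread("pics/w4.png",0).astype(int)
print("twin",g[215,184:232].tolist()); print("sq",g[205,322:364].tolist())
print("tw col 205 r170-255",g[170:256,205].tolist())
y=-0.097
def S(uv,z):
    p=cast("wrist",uv,z,st)-[602,4.5]; return np.round(np.c_[p@[np.cos(y),np.sin(y)],p@[-np.sin(y),np.cos(y)]],1).tolist()
print("twin cap L",S([[190.5,215]],152),"sq cap R",S([[358,205]],134))
print("cap x: twin +x edge / squat +x edge",S([[207,184],[207,241]],152),S([[343,186],[343,221]],134))
print("bodies: twin left edge, squat right top edge",S([[185,180],[188,235]],118),S([[366,190],[304,190],[418,200],[91,200]],100))
print("tubes",S([[76,140],[431,135],[94,246],[416,247]],75))
E
```

```text
twin [230, 229, 229, 229, 229, 229, 229, 173, 131, 137, 143, 142, 142, 142, 141, 145, 144, 144, 145, 145, 145, 145, 146, 144, 145, 145, 145, 143, 144, 144, 144, 143, 136, 120, 106, 86, 58, 35, 44, 59, 62, 52, 131, 154, 155, 154, 155, 154]
sq [229, 230, 218, 159, 87, 71, 72, 73, 77, 104, 122, 132, 143, 144, 145, 144, 144, 141, 142, 143, 141, 139, 139, 139, 138, 138, 136, 138, 138, 137, 136, 137, 136, 133, 125, 127, 211, 226, 220, 208, 191, 141]
tw col 205 r170-255 [235, 234, 234, 234, 236, 238, 236, 181, 91, 70, 71, 73, 74, 74, 72, 78, 94, 125, 136, 144, 151, 149, 148, 148, 148, 148, 148, 149, 146, 149, 148, 147, 148, 146, 146, 146, 145, 147, 147, 146, 146, 146, 145, 145, 146, 145, 145, 145, 145, 143, 144, 145, 143, 144, 144, 143, 143, 142, 142, 142, 142, 141, 140, 141, 141, 140, 139, 139, 139, 137, 137, 138, 138, 137, 131, 119, 183, 226, 226, 225, 225, 225, 225, 226, 225, 223]
twin cap L [[4.1, 40.6]] sq cap R [[6.9, -96.7]]
cap x: twin +x edge / squat +x edge [[29.2, 25.3], [-18.3, 28.7]] [[23.2, -82.7], [-7.5, -84.6]]
bodies: twin left edge, squat right top edge [[25.1, 53.0], [-27.3, 54.8]] [[11.3, -112.4], [10.8, -53.2], [2.0, -168.2], [2.8, 167.2]]
tubes [[65.3, 194.9], [65.7, -188.2], [-61.8, 192.2], [-60.8, -186.2]]
```

The gap is only about 60 mm, so I'll nudge the twin another 9 mm to the left.

{"api": "step_arm", "payload": {"series": [{"hand":0.47,"offset":[0.005,-0.097,0.05],"twist":[0,0,0]},{"hand":0.47,"offset":[0,-0.097,0.1],"twist":[0,0,0]},{"hand":0.47,"offset":[0,-0.097,0.1],"twist":[0,0,0]},{"hand":0.47,"offset":[0,-0.097,0.05],"twist":[0,0,0]},{"hand":0.47,"offset":[0,0,0.2],"twist":[0,0,0]},{"hand":0.47,"offset":[0,0,0.2],"twist":[0,0,0]},{"hand":0.47,"offset":[0,0,0.12],"twist":[0,0,0]},{"hand":0.47,"offset":[0,0,0],"twist":[0,0,0]},{"hand":0.47,"offset":[0,0,0],"twist":[0,0,0]},{"hand":1,"offset":[0,0,0],"twist":[0,0,0]},{"hand":1,"offset":[0,0,0],"twist":[0,0,0]},{"hand":1,"offset":[0,0,0],"twist":[0,0,0]},{"hand":1,"offset":[0,0,0],"twist":[0,0,0]},{"hand":1,"offset":[0,0,0],"twist":[0,0,0]},{"hand":1,"offset":[0,-0.02,0],"twist":[0,0,0]},{"hand":1,"offset":[0,-0.02,0],"twist":[0,0,0]},{"hand":1,"offset":[0,-0.02,0],"twist":[0,0,0]},{"hand":1,"offset":[0,0,0],"twist":[0,0,0]},{"hand":1,"offset":[0,0,0],"twist":[0,0,0]}]}}

```text
clock: 10.5
position: [613.2, 40.4, 129.5]
tcp_rot: [0.001, 0.999, -0.048, 0.002]
ft_force: [0.7, -4.0, 7.6]
finger_gap: 0.27
grasp_force: 41.6
```

{"api": "step_arm", "payload": {"series": [{"hand":0.47,"offset":[0,0,0],"twist":[0,0,0]},{"hand":0.47,"offset":[0,0,0],"twist":[0,0,0]},{"hand":0.47,"offset":[0,0,0],"twist":[0,0,0]},{"hand":0.47,"offset":[0,0,-0.1],"twist":[0,0,0]},{"hand":0.47,"offset":[0,0,-0.22],"twist":[0,0,0]},{"hand":0.47,"offset":[0,0,-0.22],"twist":[0,0,0]},{"hand":0.47,"offset":[-0.128,0.194,-0.05],"twist":[0,0,0]},{"hand":0.47,"offset":[-0.128,0.194,-0.05],"twist":[0,0,0]},{"hand":0.47,"offset":[-0.128,0.194,-0.05],"twist":[0,0,0]},{"hand":0.47,"offset":[-0.128,0.194,0],"twist":[0,0,0]},{"hand":0.47,"offset":[-0.128,0.194,0],"twist":[0,0,0]},{"hand":0.47,"offset":[-0.128,0.194,0],"twist":[0,0,0]},{"hand":0.47,"offset":[-0.128,0.194,0],"twist":[0,0,0]},{"hand":0.47,"offset":[-0.128,0.194,0],"twist":[0,0,0]},{"hand":0.47,"offset":[0,0,0],"twist":[0,0,-0.0337]},{"hand":0.47,"offset":[0,0,0],"twist":[0,0,-0.0337]},{"hand":0.47,"offset":[0,0,0],"twist":[0,0,-0.0337]},{"hand":0.47,"offset":[0,0,0],"twist":[0,0,-0.0337]},{"hand":0.47,"offset":[0,0,0],"twist":[0,0,0]},{"hand":0.47,"offset":[0,0,0],"twist":[0,0,0]}]}}

```text
clock: 12.17
position: [436.8, -173.9, 231.1]
tcp_rot: [-0.0, 0.987, 0.163, -0.0]
ft_force: [0.7, 0.4, 0.7]
finger_gap: 0.531
grasp_force: 0.0
```

```bash
python3 - <<'E'
from h import *
st=env.get_state(); im=optics.snapshot("wrist"); np.save("st5.npy",st,allow_pickle=True)
cv2.imwrite("pics/w5.png",cv2.cvtColor(im,cv2.COLOR_RGB2BGR)); print(yaw(st),st["position"])
im=cv2.cvtColor(optics.snapshot("top"),cv2.COLOR_RGB2BGR); cv2.imwrite("pics/top5.png",im)
E
```

```text
0.3267679833081284 [ 436.76415077 -173.86725453  231.11266441]
```

View pics/w5.png

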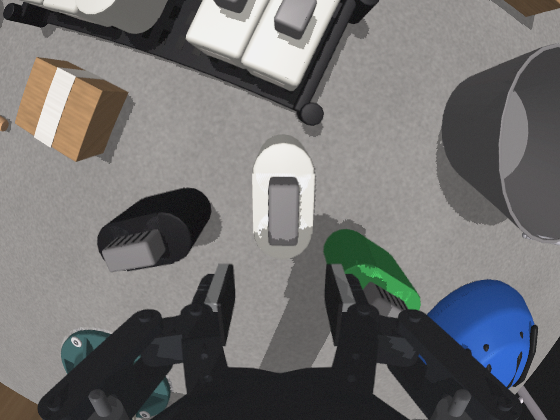

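The spare's cap is at x≈269–299, y≈182–241, and aligned with the tool. The green bottle stays clear on the right.

```bash
python3 - <<'E'
from h import *
st=np.load("st5.npy",allow_pickle=True).item(); g=cv2.imread("pics/w5.png",0).astype(int)
print("row215",g[215,262:306].tolist()); print("col284",g[172:250,284].tolist())
p=cast("wrist",[[269,215],[299,215],[284,186],[284,242],[284,191],[276,200],[276,235]],132,st)
y=yaw(st); q=p-st["position"][:2]; print(np.round(np.c_[q@[np.cos(y),np.sin(y)],q@[np.sin(y),-np.cos(y)]],1),p.round(1))
E
```

```text
row215 [228, 228, 229, 235, 238, 232, 70, 120, 131, 139, 143, 142, 143, 142, 142, 143, 143, 141, 142, 142, 140, 142, 142, 141, 142, 141, 141, 141, 140, 141, 140, 140, 141, 134, 121, 109, 87, 160, 188, 196, 228, 228, 228, 228]
col284 [232, 236, 241, 240, 200, 75, 76, 75, 77, 77, 76, 77, 92, 117, 128, 138, 144, 146, 146, 146, 147, 146, 146, 145, 146, 145, 144, 145, 145, 145, 144, 144, 144, 143, 143, 142, 143, 144, 142, 142, 143, 142, 143, 142, 141, 140, 142, 141, 142, 141, 140, 141, 139, 140, 139, 139, 139, 140, 138, 138, 138, 138, 140, 137, 138, 138, 137, 112, 95, 90, 91, 92, 87, 96, 142, 153, 152, 152]
[[ -0.3  -8. ]
 [ -0.3  15.5]
 [ 23.1   3.6]
 [-23.4   3.8]
 [ 19.1   3.6]
 [ 11.9  -2.5]
 [-17.2  -2.6]] [[ 433.9 -166.4]
 [ 441.4 -188.6]
 [ 459.8 -169.9]
 [ 415.9 -185. ]
 [ 456.  -171.2]
 [ 447.3 -167.7]
 [ 419.6 -176.9]]
```

{"api": "step_arm", "payload": {"series": [{"hand":0.47,"offset":[0,0.023,0.1],"twist":[0,0,0]},{"hand":0.47,"offset":[0,0,0.22],"twist":[0,0,0]},{"hand":0.47,"offset":[0,0,0.22],"twist":[0,0,0]},{"hand":0.47,"offset":[0,0,0.2],"twist":[0,0,0]},{"hand":0.47,"offset":[0,0,0.105],"twist":[0,0,0]},{"hand":0.47,"offset":[0,0,0],"twist":[0,0,0]},{"hand":0.47,"offset":[0,0,0],"twist":[0,0,0]},{"hand":1,"offset":[0,0,0],"twist":[0,0,0]},{"hand":1,"offset":[0,0,0],"twist":[0,0,0]},{"hand":1,"offset":[0,0,0],"twist":[0,0,0]},{"hand":1,"offset":[0,0,0],"twist":[0,0,0]},{"hand":1,"offset":[0,0,0],"twist":[0,0,0]},{"hand":1,"offset":[0,0,0],"twist":[0,0,0]}], "grip_force": 70}}

```text
clock: 13.35
position: [439.1, -177.8, 105.9]
tcp_rot: [0.001, 0.987, 0.164, 0.001]
ft_force: [0.5, 0.7, 6.8]
finger_gap: 0.272
grasp_force: 69.8
```

{"api": "step_arm", "payload": {"series": [{"hand":1,"offset":[0,0,-0.1],"twist":[0,0,0]},{"hand":1,"offset":[0,0,-0.2],"twist":[0,0,0]},{"hand":1,"offset":[0,0,-0.22],"twist":[0,0,0]},{"hand":1,"offset":[0,0,-0.22],"twist":[0,0,0]},{"hand":1,"offset":[0,0,-0.2],"twist":[0,0,0]},{"hand":1,"offset":[0,0,-0.2],"twist":[0,0,0.0338]},{"hand":1,"offset":[0,0,0],"twist":[0,0,0.0338]},{"hand":1,"offset":[0,0,0],"twist":[0,0,0.0338]},{"hand":1,"offset":[0,0,0],"twist":[0,0,0.0338]},{"hand":1,"offset":[0.1,-0.114,0],"twist":[0,0,0]},{"hand":1,"offset":[0.124,-0.142,0],"twist":[0,0,0]},{"hand":1,"offset":[0.124,-0.142,0],"twist":[0,0,0]},{"hand":1,"offset":[0.124,-0.142,0],"twist":[0,0,0]},{"hand":1,"offset":[0.124,-0.142,0],"twist":[0,0,0]},{"hand":1,"offset":[0.124,-0.142,0],"twist":[0,0,0]},{"hand":1,"offset":[0.124,-0.142,0],"twist":[0,0,0]},{"hand":1,"offset":[0.1,-0.114,0],"twist":[0,0,0]},{"hand":1,"offset":[0.05,-0.055,0],"twist":[0,0,0]},{"hand":1,"offset":[0,0,0],"twist":[0,0,0]},{"hand":1,"offset":[0,0,0],"twist":[0,0,0]}]}}

```text
clock: 15.02
position: [601.5, -23.1, 275.0]
tcp_rot: [0.001, 0.999, -0.048, -0.001]
ft_force: [0.4, 0.0, -2.4]
finger_gap: 0.274
grasp_force: 69.3
```

```bash
python3 - <<'E'
from h import *
st=env.get_state(); im=optics.snapshot("wrist"); np.save("st6.npy",st,allow_pickle=True)
cv2.imwrite("pics/w6.png",cv2.cvtColor(im,cv2.COLOR_RGB2BGR)); print(yaw(st),st["position"],st["grasp_force"],st["ft_force"])
E
```

```text
-0.09569409825228148 [601.52970326 -23.13298836 274.9995128 ] 69.34064269065857 [ 0.39355984  0.0337454  -2.44709158]
```

View pics/w6.png

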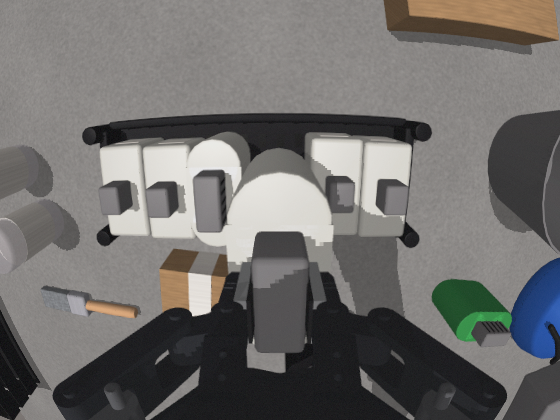

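The spare hangs upright, centred at x≈280. The twin's cap is at x≈194–230 and the squat's cap at x≈327–354. Measuring the gap relative to the tool.

```bash
python3 - <<'E'
from h import *
st=np.load("st6.npy",allow_pickle=True).item(); g=cv2.imread("pics/w6.png",0).astype(int)
print("twin row205 c186",g[205,186:236].tolist()); print("sq row195 c322",g[195,322:362].tolist()); print("spare row300 c246",g[300,246:314].tolist())
y=-0.097
def S(uv,z):
    p=cast("wrist",uv,z,st)-st["position"][:2]; return np.round(np.c_[p@[np.cos(y),np.sin(y)],p@[-np.sin(y),np.cos(y)]],1).tolist()
print("twin cap L",S([[194,205]],152),"sq cap R",S([[354.5,195]],134))
print("twin cap x edges",S([[209,174],[209,179],[209,231]],152))
print("bodies sq2 R, sq1 L, sqL L at z100",S([[407,195],[312,170],[101,195]],100))
print("tubes",S([[90,134],[423,131],[105,238],[411,239]],75))
print("spare cap",S([[253,300],[306,300],[280,233],[280,243],[280,348]],st["position"][2]+28))
E
```

```text
twin row205 c186 [221, 221, 220, 219, 220, 219, 220, 220, 170, 119, 127, 134, 131, 133, 133, 133, 134, 135, 135, 134, 135, 136, 135, 135, 134, 135, 135, 135, 134, 135, 133, 126, 113, 96, 73, 51, 52, 56, 54, 40, 106, 137, 143, 132, 167, 209, 217, 218, 220, 222]
sq row195 c322 [192, 148, 108, 88, 64, 57, 57, 60, 72, 78, 86, 86, 86, 86, 85, 86, 86, 115, 129, 130, 128, 129, 127, 128, 128, 127, 127, 125, 128, 126, 122, 110, 156, 204, 214, 204, 188, 174, 116, 151]
spare row300 c246 [39, 29, 25, 27, 27, 24, 24, 55, 76, 79, 79, 80, 83, 82, 83, 84, 83, 82, 82, 83, 82, 83, 84, 83, 84, 84, 83, 83, 83, 82, 83, 84, 84, 85, 83, 84, 84, 83, 83, 83, 82, 83, 84, 82, 83, 83, 83, 82, 82, 82, 83, 83, 83, 83, 84, 82, 81, 79, 77, 74, 43, 26, 21, 22, 26, 25, 27, 57]
twin cap L [[0.6, 74.1]] sq cap R [[4.7, -69.4]]
twin cap x edges [[27.9, 59.0], [23.5, 59.2], [-23.7, 62.3]]
bodies sq2 R, sq1 L, sqL L at z100 [[-3.7, -136.5], [21.0, -32.9], [-2.9, 199.6]]
tubes [[65.1, 221.5], [64.1, -160.5], [-65.9, 220.2], [-65.5, -160.3]]
spare cap [[5.3, 11.0], [5.3, -11.2], [35.7, -0.2], [31.5, -0.2], [-21.9, -0.3]]
```

The gap is about 65 mm, centred roughly 1.5 mm to the left, and x matches the twin. Lowering now.

{"api": "step_arm", "payload": {"series": [{"hand":1,"offset":[0,-0.01,0.05],"twist":[0,0,0]},{"hand":1,"offset":[0,0,0.12],"twist":[0,0,0]},{"hand":1,"offset":[0,0,0.12],"twist":[0,0,0]},{"hand":1,"offset":[0,0,0.12],"twist":[0,0,0]},{"hand":1,"offset":[0,0,0.12],"twist":[0,0,0]},{"hand":1,"offset":[0,0,0.12],"twist":[0,0,0]},{"hand":1,"offset":[0,0,0.12],"twist":[0,0,0]},{"hand":1,"offset":[0,0,0.1],"twist":[0,0,0]},{"hand":1,"offset":[0,0,0.06],"twist":[0,0,0]},{"hand":1,"offset":[0,0,0.03],"twist":[0,0,0]},{"hand":1,"offset":[0,0,0.02],"twist":[0,0,0]},{"hand":1,"offset":[0,0,0.01],"twist":[0,0,0]},{"hand":1,"offset":[0,0,0.01],"twist":[0,0,0]},{"hand":1,"offset":[0,0,0],"twist":[0,0,0]},{"hand":1,"offset":[0,0,0],"twist":[0,0,0]},{"hand":1,"offset":[0,0,0],"twist":[0,0,0]}]}}

```text
clock: 16.4
position: [603.2, -20.9, 126.1]
tcp_rot: [-0.0, 0.999, -0.048, 0.001]
ft_force: [-0.3, -0.7, -2.3]
finger_gap: 0.268
grasp_force: 69.3
```

Not yet touching (Fz still shows the weight), so I lower in 1 mm steps.

{"api": "step_arm", "payload": {"series": [{"hand":1,"offset":[0,0,0.007],"twist":[0,0,0]},{"hand":1,"offset":[0,0,0],"twist":[0,0,0]},{"hand":1,"offset":[0,0,0],"twist":[0,0,0]}]}}

```text
clock: 16.65
position: [603.3, -20.8, 125.9]
tcp_rot: [0.0, 0.999, -0.048, 0.0]
ft_force: [-2.3, -0.4, 5.2]
finger_gap: 0.266
grasp_force: 70.3
```

{"api": "step_arm", "payload": {"series": [{"hand":1,"offset":[0,0,0.007],"twist":[0,0,0]},{"hand":1,"offset":[0,0,0],"twist":[0,0,0]},{"hand":1,"offset":[0,0,0],"twist":[0,0,0]}]}}

```text
clock: 16.9
position: [603.4, -20.7, 125.9]
tcp_rot: [0.0, 0.999, -0.048, 0.001]
ft_force: [-4.7, 0.6, 11.9]
finger_gap: 0.264
grasp_force: 71.2
```

{"api": "step_arm", "payload": {"series": [{"hand":0.47,"offset":[0,0,-0.01],"twist":[0,0,0]},{"hand":0.47,"offset":[0,0,0],"twist":[0,0,0]},{"hand":0.47,"offset":[0,0,0],"twist":[0,0,0]},{"hand":0.47,"offset":[0,0,0],"twist":[0,0,0]},{"hand":0.47,"offset":[0,0,-0.1],"twist":[0,0,0]},{"hand":0.47,"offset":[0,0,-0.2],"twist":[0,0,0]},{"hand":0.47,"offset":[0,0,-0.22],"twist":[0,0,0]},{"hand":0.47,"offset":[0,0,-0.22],"twist":[0,0,0]},{"hand":0.47,"offset":[0,0,-0.15],"twist":[0,0,0]},{"hand":0.47,"offset":[0,0,-0.1],"twist":[0,0,0]},{"hand":0.47,"offset":[0,0,0],"twist":[0,0,0]},{"hand":0.47,"offset":[0,0,0],"twist":[0,0,0]}]}}

```text
clock: 17.9
position: [603.2, -21.0, 273.8]
tcp_rot: [-0.0, 0.999, -0.048, 0.001]
ft_force: [0.5, -0.3, 0.2]
finger_gap: 0.53
grasp_force: 0.0
```

```bash
python3 - <<'E'
from h import *
st=env.get_state(); im=optics.snapshot("wrist"); np.save("st7.npy",st,allow_pickle=True)
a=cv2.cvtColor(im,cv2.COLOR_RGB2BGR); b=cv2.cvtColor(optics.snapshot("scene"),cv2.COLOR_RGB2BGR)
cv2.imwrite("pics/w7.png",np.vstack([a[90:290],cv2.resize(b[100:300,100:500],(560,280),interpolation=cv2.INTER_CUBIC)])); cv2.imwrite("pics/w7full.png",a); print(yaw(st),st["position"])
E
```

```text
-0.09606105392492091 [603.16873787 -21.03954821 273.82905339]
```

View pics/w7.png

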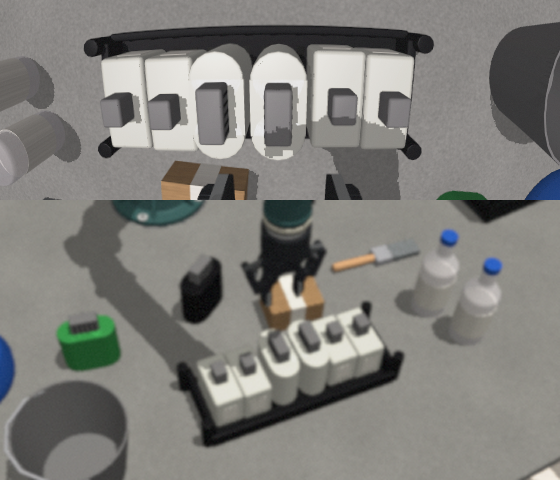

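All six bottles stand upright in one straight row. The spare (wrist cap x≈265–292) is beside its twin, the cap rows line up, and nothing else has moved. Handing in.

```bash
python3 -c "
from rig import env
print(env.finish_job())"
```

```text
the job is handed in; nothing more can be done
None
```

The spare tall bottle now stands on the board just to the right of its twin, about 5 mm away, with all six bottles upright in one straight row; I handed the job in at about 18 s, and the final pictures show nothing else on the table moved.

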